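Find the latched key and let it go

TASK

One of the four keys on the switch box has been left latched down. With closed fingertips tap each key lightly, going from the left-hand end to the right, to feel which one does not give; then press that key right down so that it lets go and springs up. Do not push the other keys down further than a light tap, and leave the things lying round the box where they are.

Things in the scene. Friction and masses are not known exactly. Their poses are not given: they have to be found in the camera images.
- switch_box: grey metal switch box screwed to the bench, 115 x 214 x 45 mm (x, y, z), 258 mm long over its end tabs; origin at the centre of its underside, z up, +y along the key row towards the left-hand end, +x towards the black jacks (5 mm high) at its far edge. The keys stand on its flat top in a row at x = -18, y = +69, +23, -23, -69 mm
- place1 (a point): point on the box's top face (z = 45 mm) at the centre of the left-hand key's place, counted from the left as the robot sees it. Beware: a row of fans hangs over the bench to its left, lowest at z 0.49 m, from about world (0.31, 0.66) to (0.78, 0.37) in x, y
- place2 (a point): point on the box's top face (z = 45 mm) at the centre of the second key's place, counted from the left as the robot sees it
- place3 (a point): point on the box's top face (z = 45 mm) at the centre of the third key's place, counted from the left as the robot sees it
- place4 (a point): point on the box's top face (z = 45 mm) at the centre of the right-hand key's place, counted from the left as the robot sees it. Beware: the ring of a bench magnifier hangs to its right, spanning about world x 0.41 to 0.56, y -0.03 to 0.12, z 0.27 to 0.35 m, on a bent arm from the bench edge
- unit_a: one of the four key units, key included: a black frame 39 x 36 mm, 3.5 mm high on the box's top, round a grey key; origin at the centre of the frame on the box's top face. The units' places in the row are mixed from run to run
- key_a_top (a point): centre of the top face of key a, a grey rounded block 32 x 28 mm (x, y) with a thin dark line across; its top stands 18 mm above the box's top (63 mm above the bench) when up, 14 mm when latched, 8 mm at the bottom stop
- key_a (a joint): travel of a key: 0 up, growing as it is pressed, 0.010 m at the bottom stop; spring 1.2 N at 0 plus 0.9 N per mm. A key that starts up (0) never latches; past 0.0065 (7 N) it switches its channel, a failure. The key that starts latched (0.004) does not give until pushed with 5 N; pushed to 0.0085 or more (10 N) it is set free and springs up to 0 behind the finger. The latched key may be anywhere in the row
- unit_b: one of the four key units, key included: a black frame 39 x 36 mm, 3.5 mm high on the box's top, round a grey key; origin at the centre of the frame on the box's top face. The units' places in the row are mixed from run to run
- key_b_top (a point): centre of the top face of key b, a grey rounded block 32 x 28 mm (x, y) with a thin dark line across; its top stands 18 mm above the box's top (63 mm above the bench) when up, 14 mm when latched, 8 mm at the bottom stop
- key_b (a joint): travel of a key: 0 up, growing as it is pressed, 0.010 m at the bottom stop; spring 1.2 N at 0 plus 0.9 N per mm. A key that starts up (0) never latches; past 0.0065 (7 N) it switches its channel, a failure. The key that starts latched (0.004) does not give until pushed with 5 N; pushed to 0.0085 or more (10 N) it is set free and springs up to 0 behind the finger. The latched key may be anywhere in the row
- unit_c: one of the four key units, key included: a black frame 39 x 36 mm, 3.5 mm high on the box's top, round a grey key; origin at the centre of the frame on the box's top face. The units' places in the row are mixed from run to run
- key_c_top (a point): centre of the top face of key c, a grey rounded block 32 x 28 mm (x, y) with a thin dark line across; its top stands 18 mm above the box's top (63 mm above the bench) when up, 14 mm when latched, 8 mm at the bottom stop
- key_c (a joint): travel of a key: 0 up, growing as it is pressed, 0.010 m at the bottom stop; spring 1.2 N at 0 plus 0.9 N per mm. A key that starts up (0) never latches; past 0.0065 (7 N) it switches its channel, a failure. The key that starts latched (0.004) does not give until pushed with 5 N; pushed to 0.0085 or more (10 N) it is set free and springs up to 0 behind the finger. The latched key may be anywhere in the row
- unit_d: one of the four key units, key included: a black frame 39 x 36 mm, 3.5 mm high on the box's top, round a grey key; origin at the centre of the frame on the box's top face. The units' places in the row are mixed from run to run
- key_d_top (a point): centre of the top face of key d, a grey rounded block 32 x 28 mm (x, y) with a thin dark line across; its top stands 18 mm above the box's top (63 mm above the bench) when up, 14 mm when latched, 8 mm at the bottom stop
- key_d (a joint): travel of a key: 0 up, growing as it is pressed, 0.010 m at the bottom stop; spring 1.2 N at 0 plus 0.9 N per mm. A key that starts up (0) never latches; past 0.0065 (7 N) it switches its channel, a failure. The key that starts latched (0.004) does not give until pushed with 5 N; pushed to 0.0085 or more (10 N) it is set free and springs up to 0 behind the finger. The latched key may be anywhere in the row
- ring: bystander: loose machined metal ring, 48 mm across, 30 mm high, lying behind the box; origin at the centre of its underside
- tape: bystander: loose roll of amber tape, 61 mm across, 13 mm high, lying behind the box; origin at the centre of its underside
- cells: bystander: loose green pack of battery cells, 75 x 66 x 19 mm, lying past the left-hand end of the box; origin at the centre of its underside

How it is judged:
By the outcome, as a careful person would: the job done as asked, in the order asked, and still so for the second after the job is handed in, with the robot touching nothing.
It also fails if it takes over 61 s, if anything falls off the work surface, if the arm or the gripper's body presses on something with over 40 N, if the wrist force passes 120 N, or if a joint passes its speed limit or range.

ROBOT

A 6-joint arm with a two-finger parallel gripper is mounted at the origin on a cart in front of the work surface, level with it; the furniture and walls round the work are solid. World frame = base frame: x ahead of the robot, y to its left, z up, the work surface at z = 0. Lengths are in mm, angles in degrees, forces in N, time in s.
With the tool pointing down it reaches from about 300 to 850 mm from the base axis. Payload 4.2 kg.
Tool frame: the origin (TCP) lies at the very end of the fingers, on their centre line; the grasp point (between the pads) lies 19 mm behind it (env.grasp_offset is the distance from the TCP to the grasp point, in mm); z points along the fingers, y is the line along which they close (so a half turn about z gives the same grasp; the last joint's range is limited). The gripper opens to 91 mm and grips with 3 to 60 N. Pads are 32 mm wide; open, the fingers measure 118 mm over their backs; the gripper's body (76 mm by 178 mm) begins 60 mm behind the grasp point.
Start: joints at [-69.099, 18.312, 89.639, -0, 72.044, -1.146], TCP at [215.844, -532.968, 213.976] pointing down, gripper open.
Joint ranges: [-177.97, 177.97], [-48.28, 115.42], [12.27, 149.76], [-77.06, 257.06], [2.81, 150.46], [-146.56, 146.56]. Speed limits (degrees/s): [147.25, 147.25, 180, 180, 180, 180].

INTERFACE

Orientations are given as [roll, pitch, yaw] about the fixed x, y, z axes, in that order (R = Rz(yaw) Ry(pitch) Rx(roll)).
In Python, from workcell import env gives the robot as it stands. The module is installed in compiled form; this text tells all that it offers.
- The arm moves only by the tool send_rows, never from a script. Its argument "motion" is a list of rows, each an object of numbers: "tx", "ty", "tz": the shift along the tool's x, y, z in units of 500 mm (1.0 is 500 mm); "rx", "ry", "rz": the turn, a rotation vector about the tool's x, y, z in units of 30 degrees (1.0 is 30 degrees); "gripper": the closure, from -1 (fully open) to 1 (shut). In form: [{"tx": .., "ty": .., "tz": .., "rx": .., "ry": .., "rz": .., "gripper": ..}, ...]. A call has 1 to 12 rows; each row shifts and turns the commanded pose from where the row before left it, along the tool's axes as they then stand; what a row does not reach is not made up. A row lasts 1/8 s, in which the tool goes at most 62.5 mm and 10.7 degrees, less where a joint would pass 70% of its speed; a pose out of reach is approached as far as the arm can. A call with a number of a shift or a turn outside -1 to 1 is refused whole. A call with a gripper value outside its range is refused whole. The fingers move at their own pace and stop on an object; "grip_force" is the grip in N (left out, the last holds). Time passes only in rows, so rows that do not move let the fingers close. It gives the time, the measured TCP pose, the force, the opening and the grip force at its end, in the units of the state.
- env.state(): the state, without advancing time (a new reading comes with each control period).
- env.grab_frame(name): name is "side" or "top" or "wrist"; returns a dict with "frame" (384x512x3 uint8, red, green, blue), "vertical_fov" (degrees; the focal length in pixels is half the picture's height over the tangent of half this angle, whatever the lens; pixels are square), "cx", "cy" (the principal point, pixels), "rvec" (rotation vector, rad) and "tvec" (3), from world to camera coordinates, as OpenCV has them; the wrist camera has in their place "T_tool_cam" (4x4, takes a point from camera to tool coordinates, whose origin is the TCP and whose axes are the flange's). Camera axes: x right, y down, z forward; pixel columns grow to the right and rows downward; lengths in mm; the calibration is good to about 2 mm. A picture is of the moment at which its call begins: read the wrist's pose just before it. There is no depth.
- env.job_done(): hands the job in; it is judged then, once.
The state is a dict: "time_s": time; "qpos": joint angles; "qvel": joint speeds; "effort": joint torques, N m; "ee_pos": TCP position; "ee_rot": TCP orientation; "force": force on the tool from outside, world axes, zero at the start; "torque": the same for the moment, N m; "gripper_width": finger opening in mm; "gripper_force": force on a finger pad.
Only numpy, scipy, OpenCV 4.12 (cv2) and the standard library are available. Lean on these libraries where they do the work, as an engineer would, in place of code of your own. Each camera call takes 0.05 s, during which the arm holds its last target. There are 200 camera calls.

## Working session

There is one attempt and no reset: what is moved stays moved. The work goes in short steps, Python scripts to look and compute and a tool call to move; the robot and the scene stay as the last step left them, time stands still between calls to the robot, and variables do not carry over. Pictures are saved under pics/ and viewed, at most 10 in all, crops included, and the job is handed in when it is done.

Besides the shell and the picture viewer there is one more tool, called as name(argument=value, ...), one argument or row to a line, values as JSON. send_rows: Moves the arm, as the interface text tells. Shifts and turns lie within -1 to 1; 1 stands for 500 mm of shift or 30 degrees of turn. Its arguments: {"type":"object","properties":{"motion":{"type":"array"},"grip_force":{"type":"number"}},"required":["motion"]}

```bash
mkdir -p pics
python3 - <<'E'
from workcell import env
import cv2
s=env.state();print({k:s[k] for k in('time_s','ee_pos','ee_rot','force','gripper_width')})
for n in('top','side'):
    f=env.grab_frame(n);cv2.imwrite(f'pics/{n}0.png',f['frame'][:,:,::-1]);print(n,{k:v for k,v in f.items() if k!='frame'})
E
```

```text
{'time_s': 0.0, 'ee_pos': array([ 215.6397803 , -532.49329767,  213.11012593]), 'ee_rot': array([-1.79898061e+02, -3.75695518e-04,  2.20462514e+01]), 'force': array([ 0.83016106, -0.46064486,  0.10875256]), 'gripper_width': 91.38017247368087}
top {'vertical_fov': 43.481008034325804, 'cx': 262.07204898034155, 'cy': 195.26658541408884, 'rvec': array([ 2.17627156, -2.17364045,  0.15045417]), 'tvec': array([320.97811425, 603.36457806, 908.05994913])}
side {'vertical_fov': 57.14467728486221, 'cx': 255.31228371244077, 'cy': 184.91220810482102, 'rvec': array([ 2.31084298,  1.18580785, -0.35776664]), 'tvec': array([-633.26523843, -220.80393789, 1051.8591297 ])}
```

View pics/top0.png

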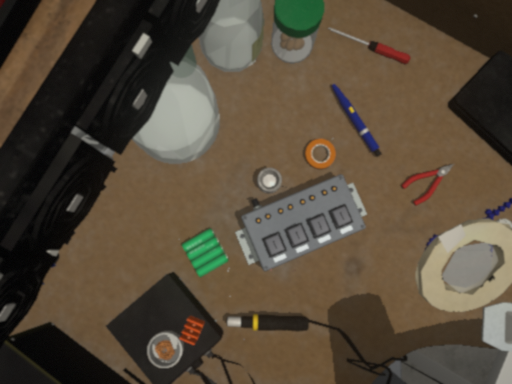

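View pics/side0.png

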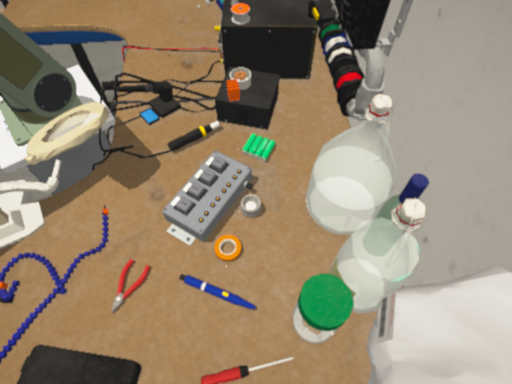

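The top view shows the box at about (305,222), with keys at (275,244), (298,233), (320,224) and (342,215). The ring, tape and cells are at (267,179), (320,153) and (205,252). The side view shows the same layout from the far side.

```bash
cat > h.py <<'E'
import numpy as np,cv2
def ray(f,uv,z):
    h=f['frame'].shape[0];fl=h/2/np.tan(np.radians(f['vertical_fov'])/2)
    R=cv2.Rodrigues(np.array(f['rvec']))[0];C=-R.T@f['tvec']
    d=R.T@np.array([(uv[0]-f['cx'])/fl,(uv[1]-f['cy'])/fl,1]);return C+d*(z-C[2])/d[2]
E
python3 - <<'E'
from workcell import env
from h import *
for n,r in(('top',(225,165,380,280)),('side',(155,140,270,250))):
    f=env.grab_frame(n);x0,y0,x1,y1=r
    print(n,'cam',-cv2.Rodrigues(np.array(f['rvec']))[0].T@f['tvec'])
    im=f['frame'][y0:y1,x0:x1]
    cv2.imwrite(f'pics/{n}crop.png',cv2.resize(im[:,:,::-1],None,fx=5,fy=5,interpolation=cv2.INTER_CUBIC))
    g=im.max(2).astype(np.uint8)
    for t in(45,60):
        c,_=cv2.findContours((g<t).astype(np.uint8),cv2.RETR_EXTERNAL,cv2.CHAIN_APPROX_NONE)
        for k in c:
            if cv2.contourArea(k)>60:
                m=cv2.minAreaRect(k);uv=np.array(m[0])+[x0,y0];print(t,uv.round(1),np.round(m[1],1),round(m[2]),ray(f,uv,48.5).round(1))
E
```

```text
top cam [497.18964694 345.22828831 961.90878934]
side cam [991.29868945  68.00151669 754.24768607]
45 [181.2 142.9] [ 5.4 23.7] 63 [391.1 260.8  48.5]
60 [181.4 141.7] [ 8.5 26. ] 65 [387.8 263.2  48.5]
```

View pics/topcrop.png

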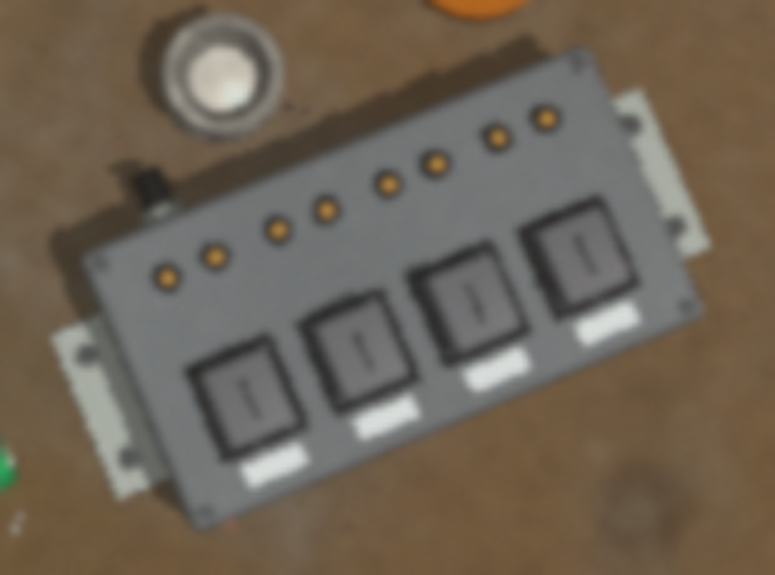

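View pics/sidecrop.png

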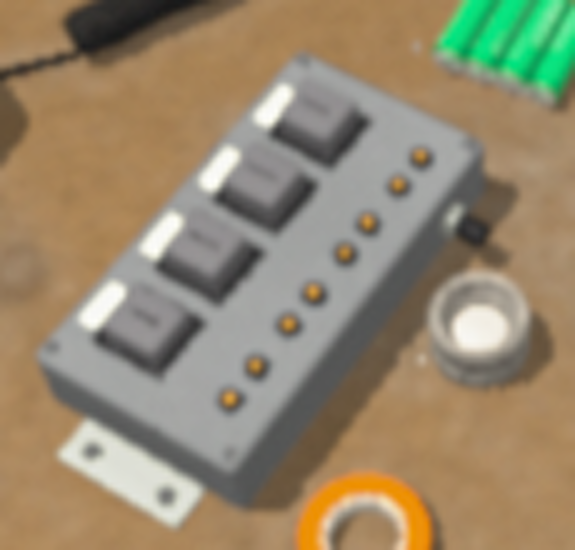

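The crops show the box's top corners, about (82,258), (587,48), (703,315), (200,528) in the top crop. They also show the dark key lines in both views: (250,398), (365,350), (477,302), (585,255) in the top crop and (318,105), (262,173), (205,240), (146,318) in the side crop.

Run:
```python
from workcell import env
from h import *
ft=env.grab_frame('top');fs=env.grab_frame('side')
T=lambda p:np.array(p)/5+[225-.4,165-.4]
S=lambda p:np.array(p)/5+[155-.4,140-.4]
loc=np.array([[57.5,107],[57.5,-107],[-57.5,-107],[-57.5,107]])
def fit(W,L):
    a,b=L-L.mean(0),W-W.mean(0)
    th=np.arctan2((a[:,0]*b[:,1]-a[:,1]*b[:,0]).sum(),(a*b).sum())
    R=np.array([[np.cos(th),-np.sin(th)],[np.sin(th),np.cos(th)]]);t=W.mean(0)-R@L.mean(0)
    print('yaw',np.degrees(th).round(2),'org',t.round(1),'res',(W-L@R.T-t).round(1).tolist());return R,t
W=np.array([ray(ft,T(p),45)[:2] for p in[(82,258),(587,48),(703,315),(200,528)]]);R,t=fit(W,loc)
W2=np.array([ray(fs,S(p),45)[:2] for p in[(482,150),(235,470),(42,357),(302,60)]]);R2,t2=fit(W2,loc)
def cam(f,uv):
    a=ray(f,uv,0);b=ray(f,uv,100);d=(b-a)/np.linalg.norm(b-a);return a,d
for i,(y,a,b) in enumerate(zip([69,23,-23,-69],[(250,398),(365,350),(477,302),(585,255)],[(318,105),(262,173),(205,240),(146,318)])):
    p,d=cam(ft,T(a));q,e=cam(fs,S(b))
    s=np.linalg.lstsq(np.c_[d,-e],q-p,rcond=None)[0];m=(p+d*s[0]+q+e*s[1])/2
    print(i+1,'tri',m.round(1),'gap',np.linalg.norm(p+d*s[0]-q-e*s[1]).round(1),'box1',(R@[-18,y]+t).round(1),'box2',(R2@[-18,y]+t2).round(1))
```

```text
yaw 22.79 org [550.6 242.9] res [[-1.2, -1.6], [-2.4, 0.8], [0.5, 2.7], [3.0, -2.0]]
yaw 22.62 org [554.5 244.3] res [[-1.0, -4.7], [-4.2, 3.0], [0.9, 4.5], [4.3, -2.7]]
1 tri [508.4 300.7  66.4] gap 2.9 box1 [507.3 299.6] box2 [511.4 301. ]
2 tri [526.2 257.6  64.6] gap 2.8 box1 [525.1 257.2] box2 [529.1 258.6]
3 tri [544.  215.7  65.5] gap 2.9 box1 [542.9 214.8] box2 [546.8 216.1]
4 tri [561.9 173.7  60.2] gap 2.4 box1 [560.8 172.3] box2 [564.5 173.7]
```

Run:
```python
from h import *
a=cv2.imread('pics/top0.png')[184:384,380:512];b=cv2.imread('pics/side0.png')[0:200+60,0:140]
a=cv2.resize(a,None,fx=3,fy=3);b=cv2.resize(b,None,fx=600/260,fy=600/260)
cv2.imwrite('pics/mag.png',np.hstack([a,b]))
from workcell import env
fs=env.grab_frame('side');ft=env.grab_frame('top')
for f in(ft,fs):
    h=384/2/np.tan(np.radians(f['vertical_fov'])/2);K=np.array([[h,0,f['cx']],[0,h,f['cy']],[0,0,1]])
    print(cv2.projectPoints(np.array([[0,0,0],[0,0,300],[216,-533,213],[485,45,310],[485,45,0.]]),f['rvec'],np.array(f['tvec']),K,None)[0].round().reshape(-1,2).tolist())
```

```text
[[432.0, 515.0], [521.0, 645.0], [825.0, 435.0], [471.0, 259.0], [400.0, 256.0]]
[[43.0, 111.0], [-23.0, 15.0], [-292.0, 224.0], [68.0, 134.0], [125.0, 220.0]]
```

View pics/mag.png

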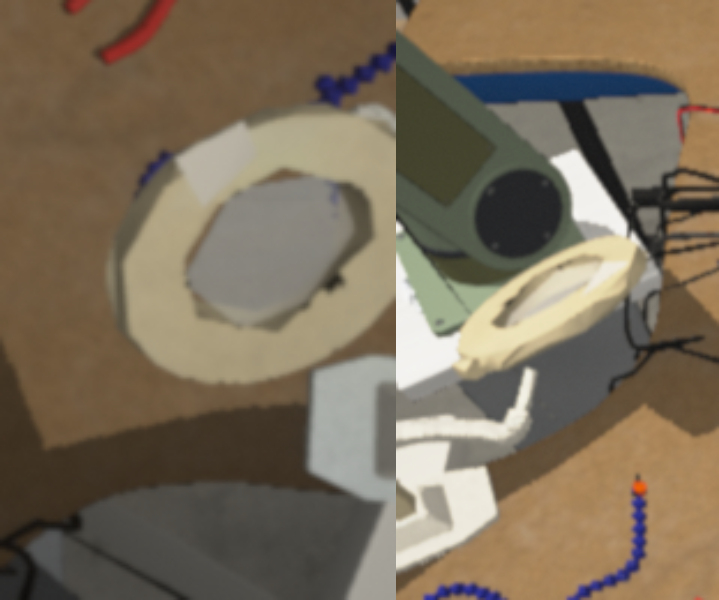

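The ring sits at top (470,260) and side (68,134). Its white arm leaves towards −y at side (55,165)→(0,187), and a white block shows at top (497,327) and side (21,216). The robot's base is the olive object.

Run:
```python
from workcell import env
from h import *
ft=env.grab_frame('top');fs=env.grab_frame('side')
def cam(f,uv):
    a=ray(f,uv,0);b=ray(f,uv,100);d=(b-a)/np.linalg.norm(b-a);return a,d
for A,B in (((497,327),(21,216)),((484,340),(43,212)),((505,222),(57,160)),((505,222),(28,158))):
    p,d=cam(ft,A);q,e=cam(fs,B);s=np.linalg.lstsq(np.c_[d,-e],q-p,rcond=None)[0]
    print((p+d*s[0]).round(),(q+e*s[1]).round())
for z in (50,150,250,350,450): print(z,'top block',ray(ft,(497,327),z).round(),'side arm',ray(fs,(55,165),z).round(),ray(fs,(2,187),z).round(),'block',ray(fs,(21,216),z).round())
f=env.grab_frame('wrist');cv2.imwrite('pics/w0.png',f['frame'][:,:,::-1]);print(f['T_tool_cam'])
```

```text
[ 348. -136.   13.] [ 344. -149.   20.]
[ 317. -127.  -23.] [ 321. -115.  -30.]
[534.   3. 324.] [538.  13. 318.]
[534.   3. 325.] [528. -19. 336.]
50 top block [ 354. -118.   50.] side arm [272. -30.  50.] [ 264. -154.   50.] block [ 371. -140.   50.]
150 top block [369. -67. 150.] side arm [374. -16. 150.] [ 367. -123.  150.] block [ 459. -110.  150.]
250 top block [385. -16. 250.] side arm [476.  -2. 250.] [470. -91. 250.] block [547. -81. 250.]
350 top block [401.  35. 350.] side arm [579.  12. 350.] [574. -60. 350.] block [635. -51. 350.]
450 top block [417.  85. 450.] side arm [681.  26. 450.] [677. -28. 450.] block [723. -22. 450.]
[[-1.40088294e-03 -9.62538526e-01 -2.71141334e-01  7.65035437e+01]
 [ 9.99999016e-01 -1.36999580e-03 -3.03191755e-04  7.58781489e-01]
 [-7.96287445e-05 -2.71141491e-01  9.62539498e-01 -1.71329386e+02]
 [ 0.00000000e+00  0.00000000e+00  0.00000000e+00  1.00000000e+00]]
```

View pics/w0.png

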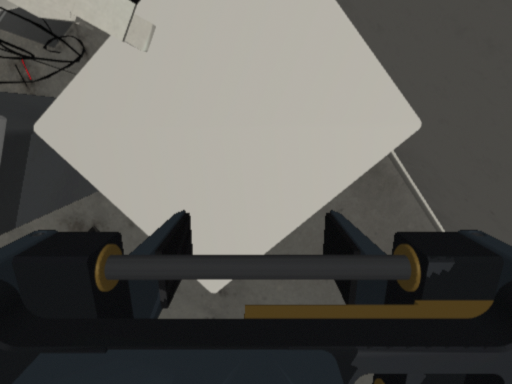

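The wrist view shows only a white tray below the start pose. I'll rise well above the magnifier and cross over it with the fingers shut.

send_rows(
  motion=[
    {"tz": -0.1, "gripper": 1},
    {"tz": -0.11, "gripper": 1},
    {"tz": -0.11, "gripper": 1},
    {"tz": -0.11, "gripper": 1},
    {"tz": -0.11, "gripper": 1},
    {"tz": -0.1, "gripper": 1},
    {"tx": 0.06, "ty": -0.06, "gripper": 1},
    {"tx": 0.08, "ty": -0.08, "gripper": 1},
    {"tx": 0.08, "ty": -0.08, "gripper": 1},
    {"tx": 0.08, "ty": -0.08, "gripper": 1},
    {"gripper": 1},
  ],
  grip_force=10,
)

```text
invalid input at $.motion[0]: expected keys tx, ty, tz, rx, ry, rz, gripper
```

Run:
```python
from workcell import env
import cv2
s=env.state();print(s['qpos'].round(1),s['ee_pos'].round(1),s['ee_rot'].round(2))
f=env.grab_frame('wrist');cv2.imwrite('pics/w1.png',f['frame'][:,:,::-1])
```

```text
[-69.1  18.3  89.6   0.   72.   -1.1] [ 215.8 -532.9  214. ] [180.    -0.    22.04]
```

View pics/w1.png

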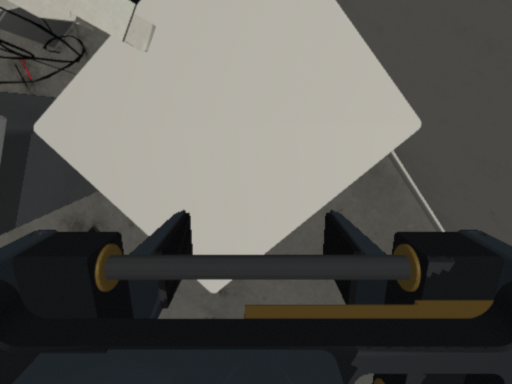

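All keys must be present in each row. The picture is the same as before.

send_rows(
  motion=[
    {"tx": 0, "ty": 0, "tz": -0.1, "rx": 0, "ry": 0, "rz": 0, "gripper": 1},
    {"tx": 0, "ty": 0, "tz": -0.11, "rx": 0, "ry": 0, "rz": 0, "gripper": 1},
    {"tx": 0, "ty": 0, "tz": -0.11, "rx": 0, "ry": 0, "rz": 0, "gripper": 1},
    {"tx": 0, "ty": 0, "tz": -0.11, "rx": 0, "ry": 0, "rz": 0, "gripper": 1},
    {"tx": 0, "ty": 0, "tz": -0.11, "rx": 0, "ry": 0, "rz": 0, "gripper": 1},
    {"tx": 0, "ty": 0, "tz": -0.1, "rx": 0, "ry": 0, "rz": 0, "gripper": 1},
    {"tx": 0.06, "ty": -0.06, "tz": 0, "rx": 0, "ry": 0, "rz": 0, "gripper": 1},
    {"tx": 0.08, "ty": -0.08, "tz": 0, "rx": 0, "ry": 0, "rz": 0, "gripper": 1},
    {"tx": 0.08, "ty": -0.08, "tz": 0, "rx": 0, "ry": 0, "rz": 0, "gripper": 1},
    {"tx": 0.08, "ty": -0.08, "tz": 0, "rx": 0, "ry": 0, "rz": 0, "gripper": 1},
    {"tx": 0, "ty": 0, "tz": 0, "rx": 0, "ry": 0, "rz": 0, "gripper": 1},
  ],
  grip_force=10,
)

```text
time_s: 1.98
ee_pos: [299.1, -334.5, 535.6]
ee_rot: [179.8, -0.1, 22.3]
force: [0.0, 0.5, 0.6]
gripper_width: 0.4
gripper_force: 0.0
```

Run:
```python
from workcell import env
import cv2
s=env.state();print(s['qpos'].round(1),s['ee_pos'].round(1),s['ee_rot'].round(2),s['gripper_width'])
f=env.grab_frame('wrist');cv2.imwrite('pics/w2.png',f['frame'][:,:,::-1])
```

```text
[-49.7   5.3  61.4   0.  113.1  18. ] [ 299.1 -334.5  535.6] [ 1.7985e+02 -8.0000e-02  2.2340e+01] 0.39890407610054457
```

View pics/w2.png

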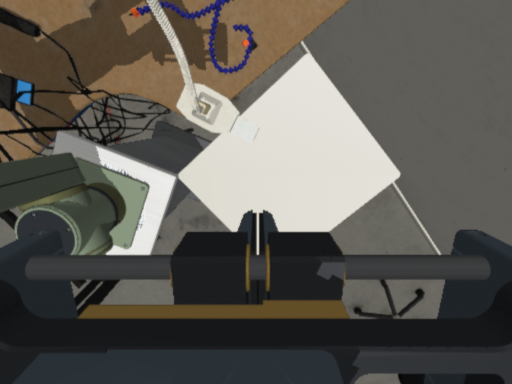

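The view shows the magnifier's clamp at (205,105), with a slender arm rising away up the picture well below this height. I'll carry on across.

send_rows(
  motion=[
    {"tx": 0.05, "ty": -0.05, "tz": 0, "rx": 0, "ry": 0, "rz": 0, "gripper": 1},
    {"tx": 0.08, "ty": -0.08, "tz": 0, "rx": 0, "ry": 0, "rz": 0, "gripper": 1},
    {"tx": 0.08, "ty": -0.08, "tz": 0, "rx": 0, "ry": 0, "rz": 0, "gripper": 1},
    {"tx": 0.08, "ty": -0.08, "tz": 0, "rx": 0, "ry": 0, "rz": 0, "gripper": 1},
    {"tx": 0.08, "ty": -0.08, "tz": 0, "rx": 0, "ry": 0, "rz": 0, "gripper": 1},
    {"tx": 0.08, "ty": -0.08, "tz": 0, "rx": 0, "ry": 0, "rz": 0, "gripper": 1},
    {"tx": 0.08, "ty": -0.08, "tz": 0, "rx": 0, "ry": 0, "rz": 0, "gripper": 1},
    {"tx": 0.08, "ty": -0.08, "tz": 0, "rx": 0, "ry": 0, "rz": 0, "gripper": 1},
    {"tx": 0.08, "ty": -0.08, "tz": 0, "rx": 0, "ry": 0, "rz": 0, "gripper": 1},
    {"tx": 0.08, "ty": -0.08, "tz": 0, "rx": 0, "ry": 0, "rz": 0, "gripper": 1},
    {"tx": 0.08, "ty": -0.08, "tz": 0, "rx": 0, "ry": 0, "rz": 0, "gripper": 1},
    {"tx": 0.02, "ty": 0, "tz": 0, "rx": 0, "ry": 0, "rz": 0, "gripper": 1},
  ],
)

```text
time_s: 3.52
ee_pos: [544.7, 221.8, 530.9]
ee_rot: [-180.0, 0.2, 22.2]
force: [0.2, -1.0, -0.3]
gripper_width: 0.5
gripper_force: 0.0
```

send_rows(
  motion=[
    {"tx": 0, "ty": 0, "tz": 0.05, "rx": 0, "ry": 0, "rz": -0.3, "gripper": 1},
    {"tx": 0, "ty": 0, "tz": 0.08, "rx": 0, "ry": 0, "rz": -0.3, "gripper": 1},
    {"tx": 0, "ty": 0, "tz": 0.09, "rx": 0, "ry": 0, "rz": 0, "gripper": 1},
    {"tx": 0, "ty": 0, "tz": 0.09, "rx": 0, "ry": 0, "rz": 0, "gripper": 1},
    {"tx": 0, "ty": 0, "tz": 0.09, "rx": 0, "ry": 0, "rz": 0, "gripper": 1},
    {"tx": 0, "ty": 0, "tz": 0.09, "rx": 0, "ry": 0, "rz": 0, "gripper": 1},
    {"tx": 0, "ty": 0, "tz": 0.09, "rx": 0, "ry": 0, "rz": 0, "gripper": 1},
    {"tx": 0, "ty": 0, "tz": 0.09, "rx": 0, "ry": 0, "rz": 0, "gripper": 1},
    {"tx": 0, "ty": 0, "tz": 0.08, "rx": 0, "ry": 0, "rz": 0, "gripper": 1},
    {"tx": 0, "ty": 0, "tz": 0.05, "rx": 0, "ry": 0, "rz": 0, "gripper": 1},
    {"tx": 0, "ty": 0, "tz": 0, "rx": 0, "ry": 0, "rz": 0, "gripper": 1},
  ],
)

```text
time_s: 4.9
ee_pos: [541.6, 217.3, 132.0]
ee_rot: [-179.9, 0.3, 39.9]
force: [0.8, 0.8, -0.6]
gripper_width: 0.5
gripper_force: 0.0
```

Run:
```python
from workcell import env
from h import *
s=env.state();print(s['qpos'].round(1),s['ee_pos'].round(1),s['ee_rot'].round(2),s['force'])
f=env.grab_frame('wrist');cv2.imwrite('pics/w3.png',f['frame'][:,:,::-1])
```

```text
[20.8 22.8 95.3 -0.  62.2 70.8] [541.6 217.3 132. ] [-179.94    0.28   39.94] [ 0.75626347  0.78180015 -0.64745048]
```

View pics/w3.png

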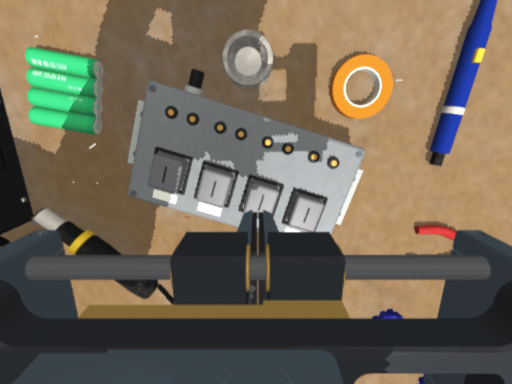

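The view shows the keys at (170,170), (215,186), (262,195) and (305,210), with the fingertips over key 3. I'll check this against the earlier estimate.

Run:
```python
from workcell import env
from h import *
from scipy.spatial.transform import Rotation as Ro
s=env.state();f=env.grab_frame('wrist')
T=np.eye(4);T[:3,:3]=Ro.from_euler('xyz',s['ee_rot'],degrees=True).as_matrix();T[:3,3]=s['ee_pos'];M=T@f['T_tool_cam']
fl=192/np.tan(np.radians(f['vertical_fov'])/2)
for p in[(170,170),(215,186),(262,195),(305,210)]:
    d=M[:3,:3]@[(p[0]-f['cx'])/fl,(p[1]-f['cy'])/fl,1];C=M[:3,3];print((C+d*(63-C[2])/d[2]).round(1))
```

```text
[515.6 298.8  63. ]
[530. 258.  63.]
[551.4 218.8  63. ]
[566.3 177.7  63. ]
```

send_rows(
  motion=[
    {"tx": 0.02, "ty": -0.055, "tz": 0, "rx": 0, "ry": 0, "rz": 0, "gripper": 1},
    {"tx": 0.02, "ty": -0.055, "tz": 0, "rx": 0, "ry": 0, "rz": 0, "gripper": 1},
    {"tx": 0.02, "ty": -0.055, "tz": 0, "rx": 0, "ry": 0, "rz": 0, "gripper": 1},
    {"tx": 0, "ty": 0, "tz": 0.04, "rx": 0, "ry": 0, "rz": 0, "gripper": 1},
    {"tx": 0, "ty": 0, "tz": 0.05, "rx": 0, "ry": 0, "rz": 0, "gripper": 1},
    {"tx": 0, "ty": 0, "tz": 0.03, "rx": 0, "ry": 0, "rz": 0, "gripper": 1},
    {"tx": 0, "ty": 0, "tz": 0, "rx": 0, "ry": 0, "rz": 0, "gripper": 1},
    {"tx": 0, "ty": 0, "tz": 0, "rx": 0, "ry": 0, "rz": 0, "gripper": 1},
  ],
)

```text
time_s: 6.0
ee_pos: [513.1, 302.3, 75.1]
ee_rot: [180.0, -0.1, 40.0]
force: [-0.5, 0.1, -0.1]
gripper_width: 0.7
gripper_force: 0.0
```

send_rows(
  motion=[
    {"tx": 0, "ty": 0, "tz": 0.016, "rx": 0, "ry": 0, "rz": 0, "gripper": 1},
    {"tx": 0, "ty": 0, "tz": 0.004, "rx": 0, "ry": 0, "rz": 0, "gripper": 1},
    {"tx": 0, "ty": 0, "tz": 0.004, "rx": 0, "ry": 0, "rz": 0, "gripper": 1},
    {"tx": 0, "ty": 0, "tz": 0, "rx": 0, "ry": 0, "rz": 0, "gripper": 1},
    {"tx": 0, "ty": 0, "tz": 0, "rx": 0, "ry": 0, "rz": 0, "gripper": 1},
  ],
)

```text
time_s: 6.62
ee_pos: [512.0, 301.9, 62.1]
ee_rot: [180.0, 0.0, 40.0]
force: [-1.2, -0.5, 2.4]
gripper_width: 0.6
gripper_force: 1.0
```

send_rows(
  motion=[
    {"tx": 0, "ty": 0, "tz": 0.004, "rx": 0, "ry": 0, "rz": 0, "gripper": 1},
    {"tx": 0, "ty": 0, "tz": 0, "rx": 0, "ry": 0, "rz": 0, "gripper": 1},
    {"tx": 0, "ty": 0, "tz": 0, "rx": 0, "ry": 0, "rz": 0, "gripper": 1},
  ],
)

```text
time_s: 7.0
ee_pos: [512.1, 302.0, 60.1]
ee_rot: [180.0, 0.0, 40.0]
force: [-1.7, -0.6, 4.5]
gripper_width: 0.8
gripper_force: 1.9
```

Key 1 gives, so it is up. Next is key 2.

send_rows(
  motion=[
    {"tx": 0, "ty": 0, "tz": -0.04, "rx": 0, "ry": 0, "rz": 0, "gripper": 1},
    {"tx": 0, "ty": 0, "tz": 0, "rx": 0, "ry": 0, "rz": 0, "gripper": 1},
    {"tx": -0.014, "ty": 0.044, "tz": 0, "rx": 0, "ry": 0, "rz": 0, "gripper": 1},
    {"tx": -0.013, "ty": 0.044, "tz": 0, "rx": 0, "ry": 0, "rz": 0, "gripper": 1},
    {"tx": 0, "ty": 0, "tz": 0, "rx": 0, "ry": 0, "rz": 0, "gripper": 1},
    {"tx": 0, "ty": 0, "tz": 0.028, "rx": 0, "ry": 0, "rz": 0, "gripper": 1},
    {"tx": 0, "ty": 0, "tz": 0.004, "rx": 0, "ry": 0, "rz": 0, "gripper": 1},
    {"tx": 0, "ty": 0, "tz": 0.004, "rx": 0, "ry": 0, "rz": 0, "gripper": 1},
    {"tx": 0, "ty": 0, "tz": 0, "rx": 0, "ry": 0, "rz": 0, "gripper": 1},
    {"tx": 0, "ty": 0, "tz": 0, "rx": 0, "ry": 0, "rz": 0, "gripper": 1},
  ],
)

```text
time_s: 8.25
ee_pos: [530.0, 259.9, 62.1]
ee_rot: [-180.0, -0.0, 40.1]
force: [-1.0, -0.4, 1.9]
gripper_width: 0.4
gripper_force: 1.0
```

send_rows(
  motion=[
    {"tx": 0, "ty": 0, "tz": 0.003, "rx": 0, "ry": 0, "rz": 0, "gripper": 1},
    {"tx": 0, "ty": 0, "tz": 0, "rx": 0, "ry": 0, "rz": 0, "gripper": 1},
    {"tx": 0, "ty": 0, "tz": 0, "rx": 0, "ry": 0, "rz": 0, "gripper": 1},
  ],
)

```text
time_s: 8.62
ee_pos: [530.3, 259.9, 60.7]
ee_rot: [-180.0, -0.0, 40.0]
force: [-2.4, 1.4, 3.3]
gripper_width: 0.4
gripper_force: 1.6
```

Key 2 gives. Next is key 3.

send_rows(
  motion=[
    {"tx": 0, "ty": 0, "tz": -0.039, "rx": 0, "ry": 0, "rz": 0, "gripper": 1},
    {"tx": 0, "ty": 0, "tz": 0, "rx": 0, "ry": 0, "rz": 0, "gripper": 1},
    {"tx": -0.014, "ty": 0.044, "tz": 0, "rx": 0, "ry": 0, "rz": 0, "gripper": 1},
    {"tx": -0.013, "ty": 0.044, "tz": 0, "rx": 0, "ry": 0, "rz": 0, "gripper": 1},
    {"tx": 0, "ty": 0, "tz": 0, "rx": 0, "ry": 0, "rz": 0, "gripper": 1},
    {"tx": 0, "ty": 0, "tz": 0.028, "rx": 0, "ry": 0, "rz": 0, "gripper": 1},
    {"tx": 0, "ty": 0, "tz": 0.004, "rx": 0, "ry": 0, "rz": 0, "gripper": 1},
    {"tx": 0, "ty": 0, "tz": 0.004, "rx": 0, "ry": 0, "rz": 0, "gripper": 1},
    {"tx": 0, "ty": 0, "tz": 0, "rx": 0, "ry": 0, "rz": 0, "gripper": 1},
    {"tx": 0, "ty": 0, "tz": 0, "rx": 0, "ry": 0, "rz": 0, "gripper": 1},
  ],
)

```text
time_s: 9.88
ee_pos: [548.0, 217.6, 62.1]
ee_rot: [-180.0, -0.0, 40.1]
force: [-1.1, -0.0, 3.1]
gripper_width: 0.4
gripper_force: 1.0
```

send_rows(
  motion=[
    {"tx": 0, "ty": 0, "tz": 0.003, "rx": 0, "ry": 0, "rz": 0, "gripper": 1},
    {"tx": 0, "ty": 0, "tz": 0, "rx": 0, "ry": 0, "rz": 0, "gripper": 1},
    {"tx": 0, "ty": 0, "tz": 0, "rx": 0, "ry": 0, "rz": 0, "gripper": 1},
  ],
)

```text
time_s: 10.25
ee_pos: [548.3, 217.6, 60.7]
ee_rot: [-180.0, -0.0, 40.0]
force: [-1.4, 1.4, 2.8]
gripper_width: 0.5
gripper_force: 1.6
```

Key 3 gives. Next is key 4.

send_rows(
  motion=[
    {"tx": 0, "ty": 0, "tz": -0.039, "rx": 0, "ry": 0, "rz": 0, "gripper": 1},
    {"tx": 0, "ty": 0, "tz": 0, "rx": 0, "ry": 0, "rz": 0, "gripper": 1},
    {"tx": -0.014, "ty": 0.044, "tz": 0, "rx": 0, "ry": 0, "rz": 0, "gripper": 1},
    {"tx": -0.013, "ty": 0.044, "tz": 0, "rx": 0, "ry": 0, "rz": 0, "gripper": 1},
    {"tx": 0, "ty": 0, "tz": 0, "rx": 0, "ry": 0, "rz": 0, "gripper": 1},
    {"tx": 0, "ty": 0, "tz": 0.028, "rx": 0, "ry": 0, "rz": 0, "gripper": 1},
    {"tx": 0, "ty": 0, "tz": 0.004, "rx": 0, "ry": 0, "rz": 0, "gripper": 1},
    {"tx": 0, "ty": 0, "tz": 0.004, "rx": 0, "ry": 0, "rz": 0, "gripper": 1},
    {"tx": 0, "ty": 0, "tz": 0, "rx": 0, "ry": 0, "rz": 0, "gripper": 1},
    {"tx": 0, "ty": 0, "tz": 0, "rx": 0, "ry": 0, "rz": 0, "gripper": 1},
  ],
)

```text
time_s: 11.5
ee_pos: [566.2, 175.1, 62.2]
ee_rot: [180.0, -0.0, 40.1]
force: [-0.4, 0.3, -0.3]
gripper_width: 0.1
gripper_force: 0.0
```

send_rows(
  motion=[
    {"tx": 0, "ty": 0, "tz": 0.003, "rx": 0, "ry": 0, "rz": 0, "gripper": 1},
    {"tx": 0, "ty": 0, "tz": 0, "rx": 0, "ry": 0, "rz": 0, "gripper": 1},
    {"tx": 0, "ty": 0, "tz": 0, "rx": 0, "ry": 0, "rz": 0, "gripper": 1},
  ],
)

```text
time_s: 11.88
ee_pos: [566.1, 174.9, 60.5]
ee_rot: [180.0, -0.0, 40.0]
force: [0.2, -0.4, -0.8]
gripper_width: 0.5
gripper_force: 0.0
```

There is no contact where the other keys already pushed back, so key 4 sits low. I'll tap it lightly to confirm.

send_rows(
  motion=[
    {"tx": 0, "ty": 0, "tz": 0.003, "rx": 0, "ry": 0, "rz": 0, "gripper": 1},
    {"tx": 0, "ty": 0, "tz": 0.001, "rx": 0, "ry": 0, "rz": 0, "gripper": 1},
    {"tx": 0, "ty": 0, "tz": 0, "rx": 0, "ry": 0, "rz": 0, "gripper": 1},
    {"tx": 0, "ty": 0, "tz": 0, "rx": 0, "ry": 0, "rz": 0, "gripper": 1},
  ],
)

```text
time_s: 12.38
ee_pos: [566.3, 174.9, 58.8]
ee_rot: [180.0, -0.0, 40.1]
force: [-0.5, -0.7, 5.1]
gripper_width: 0.5
gripper_force: 2.5
```

Contact came about 4 mm lower and stiff, so key 4 is the latched one. I'll lift off and then press it right down.

send_rows(
  motion=[
    {"tx": 0, "ty": 0, "tz": -0.02, "rx": 0, "ry": 0, "rz": 0, "gripper": 1},
    {"tx": 0, "ty": 0, "tz": 0, "rx": 0, "ry": 0, "rz": 0, "gripper": 1},
    {"tx": 0, "ty": 0, "tz": 0.018, "rx": 0, "ry": 0, "rz": 0, "gripper": 1},
    {"tx": 0, "ty": 0, "tz": 0.006, "rx": 0, "ry": 0, "rz": 0, "gripper": 1},
    {"tx": 0, "ty": 0, "tz": 0.006, "rx": 0, "ry": 0, "rz": 0, "gripper": 1},
    {"tx": 0, "ty": 0, "tz": 0, "rx": 0, "ry": 0, "rz": 0, "gripper": 1},
    {"tx": 0, "ty": 0, "tz": 0, "rx": 0, "ry": 0, "rz": 0, "gripper": 1},
  ],
)

```text
time_s: 13.25
ee_pos: [566.4, 175.0, 54.3]
ee_rot: [180.0, -0.1, 40.0]
force: [-2.2, 0.5, 9.5]
gripper_width: 0.6
gripper_force: 4.6
```

send_rows(
  motion=[
    {"tx": 0, "ty": 0, "tz": 0.003, "rx": 0, "ry": 0, "rz": 0, "gripper": 1},
    {"tx": 0, "ty": 0, "tz": 0, "rx": 0, "ry": 0, "rz": 0, "gripper": 1},
    {"tx": 0, "ty": 0, "tz": 0, "rx": 0, "ry": 0, "rz": 0, "gripper": 1},
  ],
)

```text
time_s: 13.62
ee_pos: [566.5, 175.0, 53.3]
ee_rot: [180.0, -0.1, 40.0]
force: [-2.4, -0.8, 10.9]
gripper_width: -0.1
gripper_force: 5.8
```

Now a slow rise to 61 mm, where the freed key should still push back, to verify it followed the finger.

send_rows(
  motion=[
    {"tx": 0, "ty": 0, "tz": -0.009, "rx": 0, "ry": 0, "rz": 0, "gripper": 1},
    {"tx": 0, "ty": 0, "tz": -0.008, "rx": 0, "ry": 0, "rz": 0, "gripper": 1},
    {"tx": 0, "ty": 0, "tz": 0, "rx": 0, "ry": 0, "rz": 0, "gripper": 1},
    {"tx": 0, "ty": 0, "tz": 0, "rx": 0, "ry": 0, "rz": 0, "gripper": 1},
  ],
)

```text
time_s: 14.12
ee_pos: [566.4, 175.0, 60.2]
ee_rot: [180.0, -0.0, 40.0]
force: [0.6, 0.8, 3.6]
gripper_width: 0.5
gripper_force: 1.8
```

The key followed up and pushes with 3.6 N at 60 mm, so it is free. I'll lift clear, away from the magnifier.

send_rows(
  motion=[
    {"tx": 0, "ty": 0, "tz": -0.03, "rx": 0, "ry": 0, "rz": 0, "gripper": 1},
    {"tx": 0, "ty": 0, "tz": -0.08, "rx": 0, "ry": 0, "rz": 0, "gripper": 1},
    {"tx": 0.014, "ty": -0.044, "tz": -0.02, "rx": 0, "ry": 0, "rz": 0, "gripper": 1},
    {"tx": 0.014, "ty": -0.044, "tz": 0, "rx": 0, "ry": 0, "rz": 0, "gripper": 1},
    {"tx": 0, "ty": 0, "tz": 0, "rx": 0, "ry": 0, "rz": 0, "gripper": 1},
    {"tx": 0, "ty": 0, "tz": 0, "rx": 0, "ry": 0, "rz": 0, "gripper": 1},
  ],
)

```text
time_s: 14.88
ee_pos: [548.2, 217.1, 125.3]
ee_rot: [180.0, 0.1, 40.1]
force: [0.4, 0.6, 0.0]
gripper_width: 0.7
gripper_force: 0.0
```

Run:
```python
from workcell import env
s=env.state();print(s['ee_pos'].round(1),s['force'].round(1));print(env.job_done())
```

```text
[548.2 217.1 125.3] [0.4 0.6 0. ]
the job is handed in; nothing more can be done
None
```

I tapped all four keys left to right. The right-hand key did not give, so I pressed it right down; it sprang up behind the finger, and I handed the job in at about 15 s with the arm clear.

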